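Put a bung away in the pedal-lid bin

ROBOT

A 6-joint arm with a two-finger parallel gripper is mounted at the origin on a cart in front of the work surface, level with it; the furniture and walls round the work are solid. World frame = base frame: x ahead of the robot, y to its left, z up, the work surface at z = 0. Lengths are in mm, angles in rad, forces in N, time in s.
With the tool pointing down it reaches from about 350 to 875 mm from the base axis. Payload 4.2 kg.
Tool frame: the origin (TCP) lies at the very end of the fingers, on their centre line; the grasp point (between the pads) lies 19 mm behind it; z points along the fingers, y is the line along which they close (so a half turn about z gives the same grasp; the last joint's range is limited). The gripper opens to 85 mm and grips with 20 to 120 N. Pads are 22 mm wide; open, the fingers measure 114 mm over their backs; the gripper's body (76 mm by 85 mm) begins 54 mm behind the grasp point. The pads swing forward as they close: fully open they stand 13 mm farther back than shut.
Start: joints at [-0.843, 0.385, 0.008, 0, -1.194, -0.259], TCP at [282.396, -557.541, 231.312] pointing down, gripper open.
Joint ranges: [-3.14, 3.14], [-1.21, 2.06], [-1.07, 1.41], [-3.16, 2.05], [-2.99, -0.16], [-3.1, 3.1]. Speed limits (rad/s): [2.79, 2.79, 3.14, 3.14, 3.14, 3.14].

INTERFACE

Orientations are given as a unit quaternion [x, y, z, w].
In Python, from bench import read_state, get_image, camera_model, job_done gives the robot as it stands.
- The arm moves only by the shell command python3 -m handwheel 'ROWS'. ROWS is JSON, a list of rows, each a list of 7 numbers: the shift along the tool's x, y, z in m, then the turn, a rotation vector about the tool's x, y, z in rad, then the gripper's target within -1 to 1 (fully open at 1, half-way at 0, shut at -1). In form: [[dx, dy, dz, wx, wy, wz, jaw], ...]. A call has 1 to 10 rows; each row is the pose to reach, as a shift and turn from the pose commanded when the call began, along the tool's axes at that moment; what a row does not reach only later rows make up. A row lasts 1/8 s, in which the tool goes at most 62.5 mm and 10.7 degrees, less where a joint would pass 70% of its speed; a pose out of reach is approached as far as the arm can. A call with a gripper value outside its range is refused whole. The fingers move at their own pace and stop on an object; the grip force is fixed at half the most. Time passes only in rows, so rows that repeat a pose let the fingers close. It gives the time, the measured TCP pose, the force, the opening and the grip force at its end, in the units of the state.
- read_state(): the state, without advancing time (a new reading comes with each control period).
- get_image(name): name is "scene" or "top" or "wrist"; returns (picture, depth): 480x640x3 uint8, blue, green, red; 480x640 float32, mm along the optical axis (not along the pixel's ray), 0 where there is no reading.
- camera_model(name): a dict with "K" (3x3 intrinsics, pixels), "rvec" (rotation vector, rad) and "tvec" (3), from world to camera coordinates, as OpenCV has them; the wrist camera has in their place "hand_eye" (4x4, takes a point from camera to tool coordinates, whose origin is the TCP and whose axes are the flange's). Camera axes: x right, y down, z forward; pixel columns grow to the right and rows downward; lengths in mm; the calibration is good to about 2 mm. A picture is of the moment at which its call begins: read the wrist's pose just before it. camera_model takes no time and is no camera call.
- job_done(): hands the job in; it is judged then, once.
The state is a dict: "clock": time; "joints": joint angles; "joint_vel": joint speeds; "joint_efforts": joint torques, N m; "position": TCP position; "ee_rot": TCP orientation; "contact_force": force on the tool from outside, world axes, zero at the start; "wrist_torque": the same for the moment, N m; "gripper_width": finger opening in mm; "grasp_force": force on a finger pad.
Only numpy, scipy, OpenCV 4.12 (cv2) and the standard library are available. Lean on these libraries where they do the work, as an engineer would, in place of code of your own. Each camera call takes 0.05 s, during which the arm holds its last target. There are 200 camera calls.

TASK

Put the loose wooden bung away in the pedal-lid bin: press the bin's pedal down until you feel it bottom, hitch its bar sideways under the catch so that the lid stays up with your hand off, put the bung in, then unhitch the pedal and ease it up so that the lid shuts without slamming. Work the lid by its pedal only, without touching it; feel for the bottom lightly and never force the bar against its gate or stop; leave the wax tin, oil can and gimlet where they are.

Things in the scene. Friction and masses are not known exactly. Their poses are not given: they have to be found in the camera images.
- bin: Grey sheet-steel bin fixed to the bench: 170 mm deep (x), 190 mm wide (y), rim 115 mm above the bench, walls 4 mm. Origin: centre of its underside; x points from the pedal side to the hinge side, z up. Its lever runs along its -y side (y = -118 mm) from the pivot (x = 15, z = 60 mm) forward through the gate to the tread (x about -179 mm at rest). A 4 mm foot plate ends at x = -133 mm; under the tread is free space.
- bin_floor (a point): Free spot on the bin's inner floor for the bung: at x = -45 mm, y = 0 of the bin, 50 mm above the bench, 65 mm below the rim; free 45 mm to either side in y. Two stored bungs (38 and 50 mm wide) stand in the far half, beyond x = 20 mm of the bin.
- gate_mark (a point): Point on the bench under the gate's slot, axes as the bin's. The gate is an upright steel plate, 5 mm thick, about 118 mm high, reaching 29 mm to +y and 51 mm to -y. Its slot for the bar opens at the foot, to -y, into a notch whose roof is 4 mm higher than the tooth between slot and notch. The plate is bolted on at a height that differs by some mm each time and is not measured: the bottom must be felt.
- lever_bar: Lever's front bar, flat steel 8 mm wide, 12 mm high. Origin: on the lever's pivot; its -x axis points along the bar to the tread, y to the bin's +y side, z up, square to the bar.
- tread (a point): Centre of the pedal tread's upper face; x points along the bar to the pivot 200 mm away, z out of the face. The tread is 44 mm long (x), 52 mm wide (y) between lips 10 mm high; press it between them with closed fingertips. Face 110 mm above the bench at rest, 29 to 47 mm at the bottom. Pressing takes 8 to 13 N at first, 4 to 8 N near the bottom.
- pedal (a joint): Lever's angle, rad: 0 at rest, grows as the tread goes down (200 mm times the angle, on an arc); 0.31 to 0.41 at the bottom, 0.27 to 0.36 hitched. At the bottom the bar lands on a stiff rubber buffer: about 5 N more for each further mm at the tread. Bar on gate and buffer may bear 25 N in all, about 16 N at the tread above the pressing force; 6 to 9 N above it is right.
- swivel (a joint): Sideways swing of the bar about the pivot, rad: 0 in the slot, grows as the tread goes to the bin's -y; a light spring (0.8 N at the tread) draws it back. With the pedal bottomed, swing it 0.14 to 0.17 (tread 28 to 34 mm sideways) and let up about 9 mm at the tread: it seats behind the tooth, reading 0.12 to 0.17, and stays. To unhitch: press to the bottom, swing back to 0, let up in the slot.
- lid (a joint): Lid angle, rad: 0 shut, driven by a push rod from the lever; 1.1 to 1.7 when hitched, up to 2.0 at the bottom. Nothing damps it: if the pedal is let go it slams at over 10 rad/s; closing faster than 5 rad/s counts as a slam.
- lid_panel: Sheet-steel lid, 184 by 204 mm, hinged along the bin's +x rim, not to be touched. Origin: middle of the hinge line; its -x axis points along the lid to its front edge.
- bung_center (a point): Centre of the loose tapered wooden bung to be put away, half-way up: 50 mm across at the top, 36 mm high, standing on the bench, small end down; 0.03 kg.
- wax_tin: Round flat tin with a lid, 66 mm across, 27 mm high, a bystander. Origin: centre of its underside. It and the loose bung stand left and right in front of the bin, either way round.
- oil_can: Tinplate oil can, 69 by 91 mm, 166 mm tall with its spout, a bystander to the right of the bin. Origin: on the bench beneath it.
- gimlet: Gimlet with a wooden cross handle, 84 by 124 mm, 19 mm high, lying to the left of the bin, a bystander. Origin: on the bench under its middle.
Mind the look-alikes: they are no part of the job. Of the things like the part that bears bung_center, leave any that is pink or turquoise; of the rest the larger one is meant.

How it is judged:
By the outcome, as a careful person would: the job done as asked, in the order asked, and still so for the second after the job is handed in, with the robot touching nothing.
It also fails if it takes over 72 s, if anything falls off the work surface, if the arm or the gripper's body presses on something with over 40 N, if the wrist force passes 120 N, or if a joint passes its speed limit or range.

## Working session

There is one attempt and no reset: what is moved stays moved. The work goes in short steps, Python scripts to look and compute and a shell command to move; the robot and the scene stay as the last step left them, time stands still between calls to the robot, and variables do not carry over. Pictures are saved under pics/ and viewed, at most 10 in all, crops included, and the job is handed in when it is done.

```bash
mkdir -p pics; ls; cat > h.py <<'E'
import numpy as np,cv2
from scipy.spatial.transform import Rotation as R
from bench import *
def look(name,fn=None):
    s=read_state(); im,d=get_image(name); m=camera_model(name); K=np.array(m['K'])
    if 'hand_eye' in m:
        T=np.eye(4);T[:3,:3]=R.from_quat(s['ee_rot']).as_matrix();T[:3,3]=s['position']; W=T@np.array(m['hand_eye'])
    else:
        C=np.eye(4);C[:3,:3]=cv2.Rodrigues(np.array(m['rvec'],float))[0];C[:3,3]=np.ravel(m['tvec']);W=np.linalg.inv(C)
    if fn: cv2.imwrite('pics/'+fn,im); np.savez('pics/'+fn+'.npz',im=im,d=d,K=K,W=W)
    return im,d,K,W
def ld(fn):
    z=np.load('pics/'+fn+'.npz'); return z['im'],z['d'],z['K'],z['W']
def cloud(d,K,W):
    v,u=np.mgrid[:480,:640]; P=np.stack([(u-K[0,2])/K[0,0]*d,(v-K[1,2])/K[1,1]*d,d],-1)
    P=P@W[:3,:3].T+W[:3,3]; P[d<=0]=np.nan; return P
def ray(u,v,z,K,W):
    r=W[:3,:3]@np.array([(u-K[0,2])/K[0,0],(v-K[1,2])/K[1,1],1]); return W[:3,3]+r*(z-W[2,3])/r[2]
E
python3 - <<'E'
from h import *
for n in ('top','scene'):
    im,d,K,W=look(n,n+'1.png'); print(n,W.round(2).tolist(),(d>0).mean())
s=read_state();print({k:np.round(v,3).tolist() for k,v in s.items()})
E
```

```text
pics
top [[0.0, -1.0, 0.08, 497.08], [-1.0, 0.0, 0.01, -14.03], [-0.01, -0.08, -1.0, 1392.09], [0.0, 0.0, 0.0, 1.0]] 0.9962434895833333
scene [[-0.87, -0.31, 0.38, 205.17], [-0.49, 0.56, -0.67, 665.1], [-0.0, -0.77, -0.64, 731.22], [0.0, 0.0, 0.0, 1.0]] 0.9959016927083333
{'clock': 0.1, 'joints': [-0.843, 0.385, 0.007, -0.0, -1.194, -0.259], 'joint_vel': [0.0, -0.003, 0.003, 0.002, 0.001, -0.0], 'joint_efforts': [-0.0, -39.332, 18.893, 4.198, -0.003, 0.0], 'position': [282.178, -557.077, 230.324], 'ee_rot': [-0.232, 0.973, 0.001, -0.0], 'contact_force': [-0.793, 0.276, -0.004], 'wrist_torque': [-0.023, -0.031, 0.018], 'grasp_force': 0.0, 'gripper_width': 85.656}
```

View pics/top1.png

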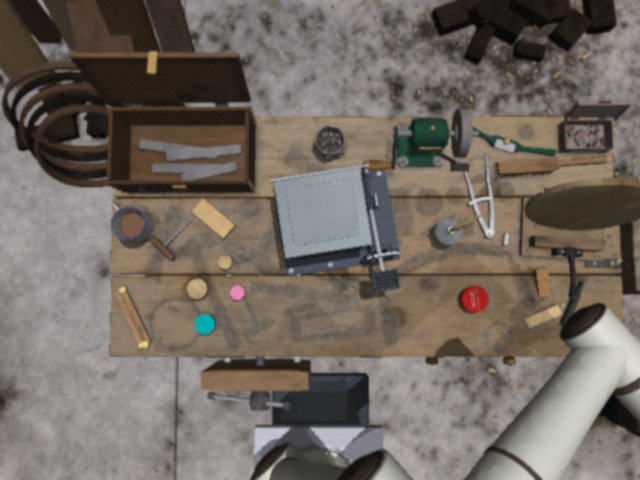

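View pics/scene1.png

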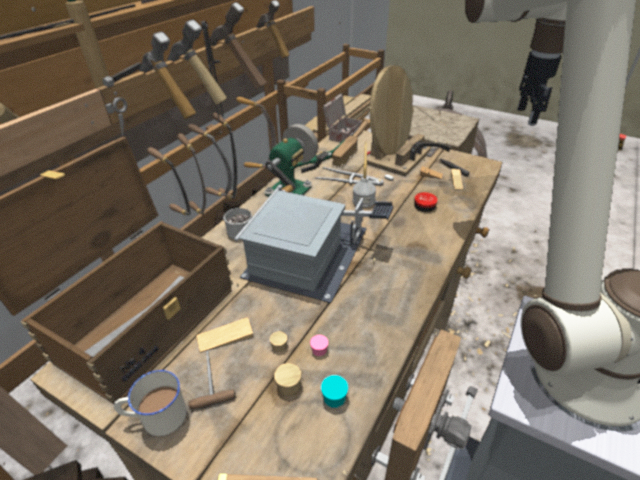

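The top view shows the bin at about (322,212), the tread at (385,281) and the gate near (382,257). The large plain bung is at (197,289), with a smaller plain one at (225,262) and pink and turquoise ones nearby. The wax tin is at (474,299), the oil can at (447,234) and the gimlet at (165,245).

```bash
python3 - <<'E'
from h import *
im,d,K,W=ld('top1.png');P=cloud(d,K,W);print(K.round(1).tolist())
def box(m,n):
    c,_=cv2.findContours(m.astype(np.uint8),0,2);c=max(c,key=cv2.contourArea);print(n,cv2.contourArea(c),cv2.minAreaRect(c));return c
Z=P[...,2]
def roi(u0,u1,v0,v1):
    m=np.zeros((480,640),bool);m[v0:v1,u0:u1]=1;return m
# bung
for n,r in (('bung',roi(180,212,275,303)),('small',roi(215,236,252,272))):
    m=r&(Z>15); box(m,n); print(n,np.nanmedian(P[m],0).round(1),np.nanpercentile(Z[r],95), (np.nanmax(P[m],0)-np.nanmin(P[m],0)).round(1),m.sum())
# lid
m=roi(250,400,140,290)&(Z>112)&(Z<140); c=box(m,'lid')
b=cv2.boxPoints(cv2.minAreaRect(c)); print('lid z',np.nanmedian(Z[m]))
for q in b: print(ray(*q,np.nanmedian(Z[m]),K,W).round(1))
# tread
m=roi(355,420,265,310)&(Z>80);c=box(m,'tread');print(np.nanpercentile(Z[m],[5,50,95]))
for q in cv2.boxPoints(cv2.minAreaRect(c)): print(ray(*q,np.nanmedian(Z[m]),K,W).round(1))
cv2.imwrite('pics/c1.png',cv2.resize(im[150:310,260:420],(640,640),interpolation=2)[:600])
for v in range(190,300,5): print(v,Z[v,364:404:2].round(0).tolist())
E
```

```text
[[549.6, 0.0, 319.7], [0.0, 549.6, 240.2], [0.0, 0.0, 1.0]]
bung 299.5 ((196.75001525878906, 288.7500305175781), (19.091880798339844, 19.798988342285156), 45.0)
bung [488.3 297.3  36.3] 39.044007618557266 [46.7 48.5 28.3] 327
small 137.0 ((224.5, 262.5), (13.0, 13.0), 90.0)
small [555.1 231.7  26. ] 28.555136715611905 [32.6 33.  14.2] 155
lid 6916.0 ((325.2513122558594, 210.90093994140625), (80.77391815185547, 99.45819854736328), 80.7538833618164)
lid z 121.72208276308618
[745.4 111.3 121.7]
[ 783.1 -118.7  121.7]
[ 595.6 -147.5  121.7]
[558.6  79.8 121.7]
tread 497.0 ((384.0245361328125, 277.464111328125), (26.353260040283203, 26.291831970214844), 79.3803482055664)
[103.51384759 111.73283248 120.88661085]
[ 540.  -119.8  111.7]
[ 551.3 -180.   111.7]
[ 491.2 -190.6  111.7]
[ 480.  -130.6  111.7]
190 [5.0, 55.0, 58.0, 2.0, 4.0, 0.0, 7.0, 3.0, -1.0, 2.0, 5.0, 7.0, 3.0, 2.0, 1.0, -5.0, -3.0, 1.0, -4.0, -4.0]
195 [3.0, 58.0, 62.0, 3.0, 7.0, 72.0, 6.0, -4.0, 1.0, 6.0, 1.0, 3.0, 5.0, -1.0, 3.0, 5.0, 1.0, -3.0, -4.0, -1.0]
200 [119.0, 68.0, 68.0, 70.0, 72.0, 66.0, 72.0, 11.0, 4.0, 3.0, 6.0
[... 1645 characters left out ...]
.0, 107.0, 104.0, 113.0, -1.0, 4.0, 3.0, 5.0]
275 [-3.0, -1.0, -4.0, -8.0, 115.0, 114.0, 107.0, 112.0, 108.0, 109.0, 108.0, 107.0, 110.0, 108.0, 111.0, 108.0, 121.0, -3.0, -4.0, -6.0]
280 [4.0, -3.0, 4.0, -5.0, 120.0, 107.0, 110.0, 108.0, 111.0, 106.0, 111.0, 109.0, 111.0, 107.0, 108.0, 111.0, 116.0, 2.0, -1.0, 5.0]
285 [-3.0, -3.0, -1.0, -0.0, 2.0, 120.0, 109.0, 118.0, 108.0, 113.0, 116.0, 116.0, 107.0, 116.0, 110.0, 117.0, 114.0, 125.0, 4.0, -3.0]
290 [-4.0, 4.0, -3.0, -1.0, -0.0, 123.0, 109.0, 118.0, 112.0, 115.0, 117.0, 111.0, 111.0, -1.0, -3.0, -2.0, -1.0, 1.0, -1.0, -2.0]
295 [-2.0, 3.0, -3.0, -0.0, -6.0, 3.0, -0.0, 2.0, 5.0, -1.0, 1.0, 1.0, 1.0, -1.0, -1.0, 2.0, -3.0, -0.0, 4.0, -6.0]
```

View pics/c1.png

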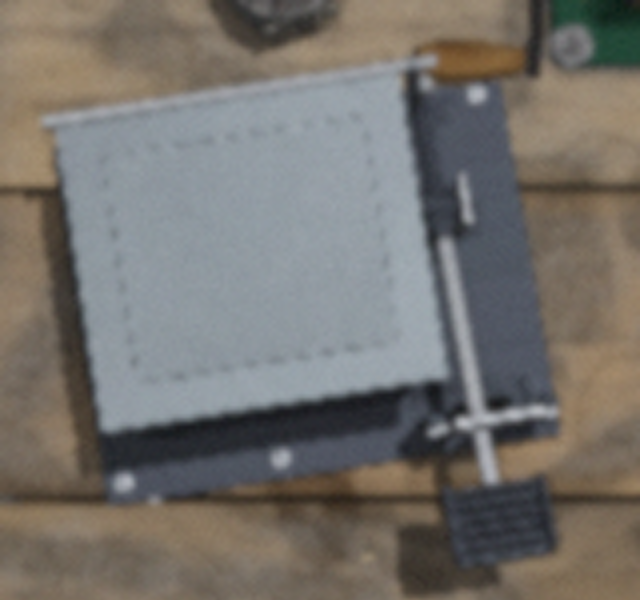

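The crop shows the lid with corners near (102,432), (447,378), (404,75) and (58,125) in crop pixels. The bar runs down to the tread, centred at about (499,524), and the gate is a light line at about y=420.

```bash
cat >> h.py <<'E'
def goal(p,yaw,tilt=0,s=None):
    """tool down, tool y along (−sin yaw,cos yaw); tilt leans body toward -x of bin. prints shift (tool, m) and rotvec"""
    s=s or read_state(); A=R.from_quat(s['ee_rot'])
    B=R.from_euler('z',yaw)*R.from_matrix([[-1,0,0],[0,1,0],[0,0,-1]])*R.from_euler('y',tilt)
    d=A.inv().apply(np.array(p)-s['position'])/1000; r=(A.inv()*B).as_rotvec()
    print('shift',d.round(4),'turn',r.round(4)); return d,r
E
python3 - <<'E'
from h import *
im,d,K,W=ld('top1.png')
c=lambda x,y,z: ray(260+x/4-.375,150+y/4-.375,z,K,W)
L=[c(102,432,120),c(447,378,120),c(404,75,120),c(58,125,120)]
print(np.round(L,1))
yaws=[np.arctan2(*(L[3]-L[0])[1::-1]),np.arctan2(*(L[2]-L[1])[1::-1]),np.arctan2(*(L[0]-L[1])[1::-1])-np.pi/2];print('yaw',np.round(yaws,3))
yaw=np.mean(yaws); ctr=np.mean(L,0); X=np.array([np.cos(yaw),np.sin(yaw),0]);Y=np.array([-X[1],X[0],0])
print('size',np.linalg.norm(L[1]-L[0]),np.linalg.norm(L[3]-L[0]))
o=ctr+7*X;o[2]=0
t=c(499,524,110);g=c(490,418,116)
print('bin',o,'tread',t,'in bin',(t-o)@X,(t-o)@Y,'gate',(g-o)@X)
print('tread pred',o-179*X-118*Y,'spot',o-45*X)
goal([t[0],t[1],230],yaw)
E
```

```text
[[ 561.3   74.3  120. ]
 [ 592.6 -125.7  120. ]
 [ 770.9 -101.8  120. ]
 [ 741.4  101.   120. ]]
yaw [0.148 0.133 0.155]
size 202.41433357711148 182.05401082611604
bin [673.46141419 -12.05770225   0.        ] tread [ 508.26764353 -156.16448682  110.        ] in bin -184.32443518470734 -118.66022845920077 gate -122.85812110665854
tread pred [ 513.44030323 -154.74002087    0.        ] spot [628.93594567 -18.57557405   0.        ]
shift [-0.3828  0.2556  0.0008] turn [ 0.0019 -0.0004  0.3233]
```

```bash
python3 -m handwheel '[[-0.05,0.033,0,0,0,0.05,-1],[-0.1,0.066,0,0,0,0.1,-1],[-0.15,0.1,0,0,0,0.15,-1],[-0.2,0.133,0,0,0,0.2,-1],[-0.25,0.166,0,0,0,0.25,-1],[-0.3,0.2,0,0,0,0.3,-1],[-0.35,0.233,0,0,0,0.33,-1],[-0.385,0.255,0,0,0,0.33,-1],[-0.385,0.255,0,0,0,0.33,-1],[-0.385,0.255,0,0,0,0.33,-1]]'
python3 - <<'E'
from h import *
im,d,K,W=look('wrist','w1.png')
s=read_state();print({k:np.round(v,3).tolist() for k,v in s.items()},W.round(2).tolist())
E
```

```text
clock: 1.35
position: [510.2, -156.1, 230.9]
ee_rot: [-0.069, 0.998, 0.0, -0.001]
contact_force: [1.2, -0.8, 0.3]
gripper_width: -0.0
grasp_force: 0.0
{'clock': 1.4, 'joints': [0.006, 0.23, -0.216, -0.0, -1.126, -1.439], 'joint_vel': [-0.014, -0.004, 0.001, 0.003, 0.002, -0.0], 'joint_efforts': [0.462, -30.488, 18.355, 4.057, 0.006, 0.001], 'position': [510.06, -156.556, 231.014], 'ee_rot': [-0.069, 0.998, 0.0, -0.0], 'contact_force': [-0.231, -0.304, 0.564], 'wrist_torque': [-0.022, -0.015, 0.001], 'grasp_force': 0.0, 'gripper_width': -0.122} [[-0.14, 0.94, 0.32, 429.54], [0.99, 0.13, 0.05, -165.13], [0.0, 0.32, -0.95, 373.63], [0.0, 0.0, 0.0, 1.0]]
```

View pics/w1.png

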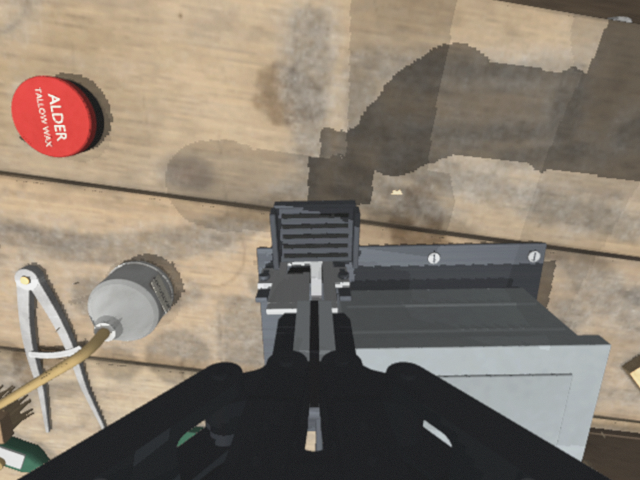

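The wrist view shows the tread with its lips at columns about 273 and 357 and its front edge at row 205. The fingers are centred on it at column 315, and the bar and gate lie beneath them.

```bash
python3 - <<'E'
from h import *
im,d,K,W=ld('w1.png');P=cloud(d,K,W)
for u,v in ((274,204),(357,205),(272,262),(358,265)): print(u,v,ray(u,v,114,K,W).round(1),P[v+3,u+4 if u<300 else u-4].round(1))
f=P[215:255,285:345];print(np.nanpercentile(f[...,2],[10,50,90]))
for v in (212,225,240,255): print(v,P[v,266:366:6,2].round(0).tolist())
for v in range(205,260,6): print(v,P[v,300].round(0),P[v,330].round(0))
goal([511,-155,130],0.15,0)
E
```

```text
274 204 [ 493.9 -183.1  114. ] [ 495.1 -180.1  115.9]
357 205 [ 486.8 -127.4  114. ] [ 488.7 -130.   116.3]
272 262 [ 536.  -180.1  114. ] [ 537.2 -176.9  115.6]
358 265 [ 529.9 -119.1  114. ] [ 576.2 -103.1    4. ]
[107.69286573 110.52605612 113.16788345]
212 [-2.0, 120.0, 113.0, 115.0, 114.0, 114.0, 113.0, 114.0, 114.0, 114.0, 112.0, 114.0, 113.0, 113.0, 113.0, 123.0, -2.0]
225 [-1.0, 123.0, 111.0, 112.0, 112.0, 112.0, 112.0, 112.0, 113.0, 112.0, 111.0, 113.0, 114.0, 111.0, 112.0, 122.0, -2.0]
240 [1.0, 121.0, 110.0, 110.0, 110.0, 110.0, 110.0, 110.0, 109.0, 109.0, 110.0, 111.0, 109.0, 109.0, 109.0, 121.0, -0.0]
255 [4.0, 117.0, 114.0, 108.0, 109.0, 108.0, 107.0, 108.0, 108.0, 107.0, 107.0, 108.0, 107.0, 108.0, 107.0, 118.0, 4.0]
205 [ 492. -166.  115.] [ 489. -145.  114.]
211 [ 496. -165.  113.] [ 493. -145.  114.]
217 [ 501. -165.  114.] [ 498. -144.  112.]
223 [ 505. -164.  112.] [ 503. -143.  111.]
229 [ 510. -163.  112.] [ 507. -143.  110.]
235 [ 514. -163.  112.] [ 511. -142.  112.]
241 [ 519. -162.  110.] [ 517. -141.  108.]
247 [ 524. -162.  109.] [ 521. -140.  108.]
253 [ 529. -161.  108.] [ 526. -140.  107.]
259 [ 534. -161.  106.] [ 531. -139.  107.]
shift [-0.0012  0.0014  0.101 ] turn [ 0.0002 -0.0009 -0.0119]
```

```bash
python3 -m handwheel '[[-0.001,0.0025,0.03,0,-0.05,0,-1],[-0.001,0.0025,0.06,0,-0.1,0,-1],[-0.001,0.0025,0.09,0,-0.1,0,-1],[-0.001,0.0025,0.108,0,-0.1,0,-1],[-0.001,0.0025,0.108,0,-0.1,0,-1]]'; python3 -m handwheel '[[0.0005,0,0.005,0,0,0,-1],[0.001,0,0.01,0,0,0,-1],[0.0015,0,0.015,0,0,0,-1],[0.0025,0,0.02,0,0,0,-1],[0.0025,0,0.02,0,0,0,-1]]'
```

```text
clock: 2.02
position: [509.7, -154.6, 122.0]
ee_rot: [-0.068, 0.997, 0.004, 0.048]
contact_force: [0.6, -1.0, -0.1]
gripper_width: -0.1
grasp_force: 0.0
clock: 2.65
position: [510.2, -154.1, 104.4]
ee_rot: [-0.07, 0.996, 0.003, 0.049]
contact_force: [-5.9, -1.2, 11.8]
gripper_width: 0.1
grasp_force: 5.6
```

```bash
python3 -m handwheel '[[0.002,0,0.005,0,0,0,-1],[0.0035,0,0.01,0,0,0,-1],[0.005,0,0.015,0,0,0,-1],[0.0065,0,0.02,0,0,0,-1],[0.0075,0,0.025,0,0,0,-1],[0.0085,0,0.03,0,0,0,-1],[0.0095,0,0.035,0,0,0,-1],[0.0105,0,0.04,0,0,0,-1],[0.0105,0,0.04,0,0,0,-1]]'
```

```text
clock: 3.78
position: [505.5, -154.7, 63.6]
ee_rot: [-0.07, 0.996, 0.003, 0.051]
contact_force: [-2.3, -0.5, 6.0]
gripper_width: -0.0
grasp_force: 3.5
```

```bash
python3 -m handwheel '[[0.0015,0,0.004,0,0,0,-1],[0.002,0,0.008,0,0,0,-1],[0.0025,0,0.012,0,0,0,-1],[0.0025,0,0.012,0,0,0,-1]]';python3 -m handwheel '[[0.0002,0,0.002,0,0,0,-1],[0.0004,0,0.004,0,0,0,-1],[0.0004,0,0.004,0,0,0,-1]]'
```

```text
clock: 4.28
position: [505.6, -154.8, 51.9]
ee_rot: [-0.07, 0.996, 0.003, 0.053]
contact_force: [-0.9, 0.1, 7.0]
gripper_width: -0.1
grasp_force: 3.5
clock: 4.65
position: [505.8, -154.8, 48.0]
ee_rot: [-0.07, 0.996, 0.003, 0.053]
contact_force: [0.2, -0.1, 8.2]
gripper_width: -0.2
grasp_force: 3.7
```

```bash
python3 -m handwheel '[[0.0002,0,0.002,0,0,0,-1],[0.0002,0,0.002,0,0,0,-1]]'
```

```text
clock: 4.9
position: [505.9, -154.8, 46.0]
ee_rot: [-0.07, 0.996, 0.003, 0.053]
contact_force: [0.7, 0.1, 8.1]
gripper_width: -0.0
grasp_force: 3.7
```

```bash
python3 -m handwheel '[[0.0002,0,0.002,0,0,0,-1],[0.0002,0,0.002,0,0,0,-1]]';python3 -m handwheel '[[0.0001,0,0.001,0,0,0,-1],[0.0001,0,0.001,0,0,0,-1]]'
```

```text
clock: 5.15
position: [506.1, -154.8, 44.1]
ee_rot: [-0.07, 0.996, 0.003, 0.053]
contact_force: [0.6, 0.7, 8.1]
gripper_width: -0.2
grasp_force: 3.6
clock: 5.4
position: [506.1, -154.8, 43.1]
ee_rot: [-0.07, 0.996, 0.003, 0.053]
contact_force: [0.3, 0.3, 7.6]
gripper_width: -0.1
grasp_force: 3.4
```

```bash
python3 -m handwheel '[[0.0001,0,0.001,0,0,0,-1],[0.0001,0,0.001,0,0,0,-1]]'
```

```text
clock: 5.65
position: [506.2, -154.8, 42.1]
ee_rot: [-0.07, 0.996, 0.003, 0.053]
contact_force: [-0.3, 0.1, 7.0]
gripper_width: 0.0
grasp_force: 3.4
```

```bash
for i in 1 2; do python3 -m handwheel '[[0.0002,0,0.0015,0,0,0,-1],[0.0002,0,0.0015,0,0,0,-1]]' | grep -E 'pos|cont'; done
```

```text
position: [506.3, -154.7, 40.6]
contact_force: [0.9, 0.7, 6.0]
position: [506.5, -154.7, 39.1]
contact_force: [1.0, -0.2, 7.4]
```

```bash
for i in 1 2; do python3 -m handwheel '[[0.0001,0,0.0012,0,0,0,-1],[0.0001,0,0.0012,0,0,0,-1]]' | grep -E 'pos|cont'; done
```

```text
position: [506.6, -154.7, 37.9]
contact_force: [2.1, 0.3, 6.5]
position: [506.7, -154.7, 36.7]
contact_force: [2.2, -0.2, 6.0]
```

```bash
for i in 1 2; do python3 -m handwheel '[[-0.0003,0,0.0012,0,0,0,-1],[-0.0003,0,0.0012,0,0,0,-1]]' | grep -E 'pos|cont'; done
```

```text
position: [506.8, -154.6, 35.3]
contact_force: [1.4, -0.3, 6.2]
position: [506.5, -154.5, 33.7]
contact_force: [2.5, -0.1, 5.9]
```

```bash
python3 -m handwheel '[[-0.0003,0,0.001,0,0,0,-1],[-0.0003,0,0.001,0,0,0,-1]]' | grep -E 'pos|cont'
```

```text
position: [506.6, -154.5, 32.6]
contact_force: [2.4, 1.8, 7.3]
```

```bash
python3 -m handwheel '[[-0.0003,0,0.001,0,0,0,-1],[-0.0003,0,0.001,0,0,0,-1]]' | grep -E 'pos|cont'
```

```text
position: [506.8, -154.5, 31.9]
contact_force: [0.4, 0.5, 9.1]
```

```bash
python3 -m handwheel '[[-0.0003,0,0.001,0,0,0,-1],[-0.0003,0,0.001,0,0,0,-1]]' | grep -E 'pos|cont'
```

```text
position: [506.9, -154.5, 31.2]
contact_force: [-0.4, 0.2, 12.8]
```

```bash
python3 -m handwheel '[[0,-0.005,0,0,0,-0.025,-1],[-0.0003,-0.010,0,0,0,-0.05,-1],[-0.0003,-0.010,0,0,0,-0.05,-1]]' | grep -E 'pos|cont'; python3 -c "
from h import *
im,d,K,W=look('wrist','w2.png')"
```

```text
position: [508.7, -164.5, 31.3]
contact_force: [0.4, -1.0, 11.5]
```

View pics/w2.png

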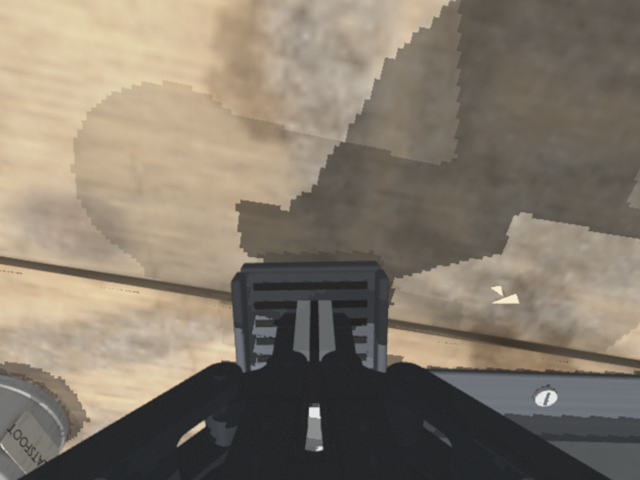

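The wrist view shows the tread following the fingers sideways, with its lips at columns about 235 and 385 and the fingers still centred at 313. I'll carry on with the swing.

```bash
python3 -m handwheel '[[-0.0001,-0.005,0,0,0,-0.025,-1],[-0.0003,-0.010,0,0,0,-0.05,-1],[-0.0006,-0.015,0,0,0,-0.075,-1],[-0.001,-0.0205,0,0,0,-0.103,-1],[-0.001,-0.0205,0,0,0,-0.103,-1]]' | grep -E 'pos|cont'
```

```text
position: [513.8, -184.5, 31.6]
contact_force: [-0.0, -0.3, 10.5]
```

```bash
python3 -m handwheel '[[0,0,-0.0015,0,0,0,-1],[0,0,-0.003,0,0,0,-1],[0,0,-0.0045,0,0,0,-1],[0,0,-0.006,0,0,0,-1],[0,0,-0.006,0,0,0,-1]]' | grep -E 'pos|cont'; for i in 1 2; do python3 -m handwheel '[[0,0,-0.001,0,0,0,-1],[0,0,-0.002,0,0,0,-1],[0,0,-0.002,0,0,0,-1]]' | grep -E 'pos|cont'; done
```

```text
position: [512.3, -184.2, 36.6]
contact_force: [2.3, 1.4, 4.6]
position: [512.0, -184.2, 38.5]
contact_force: [1.8, 2.1, 5.5]
position: [511.8, -184.2, 40.4]
contact_force: [2.6, 1.9, 4.5]
```

```bash
for i in 1 2; do python3 -m handwheel '[[0,0,-0.0005,0,0,0,-1],[0,0,-0.001,0,0,0,-1],[0,0,-0.001,0,0,0,-1]]' | grep -E 'pos|cont'; done
```

```text
position: [510.3, -184.4, 40.4]
contact_force: [2.2, -0.1, 3.4]
position: [509.0, -184.3, 40.8]
contact_force: [0.0, -0.2, -0.4]
```

```bash
python3 -m handwheel '[[-0.0003,0,-0.003,0,0,0,-1],[-0.0006,0,-0.006,0,0,0,-1],[-0.0012,0,-0.012,0,0,0,-1],[-0.0025,0,-0.025,0,0,0,-1],[-0.006,0,-0.06,0,0,0,-1],[-0.012,0,-0.12,0,0,0,-1],[-0.018,0,-0.18,0,0,0,-1],[-0.018,0,-0.2,0,0,0,-1],[-0.018,0,-0.2,0,0,0,-1]]' | grep -E 'pos|cont|rot';python3 - <<'E'
from h import *
im,d,K,W=look('wrist','w3.png'); look('scene','s2.png')
a=cv2.imread('pics/w3.png');b=cv2.imread('pics/s2.png');cv2.imwrite('pics/c2.png',np.hstack([cv2.resize(a,(400,300)),cv2.resize(b[130:370,200:520],(400,300))]))
goal([488.3,297.3,150],0.15)
E
```

```text
position: [508.4, -182.0, 245.2]
ee_rot: [-0.145, 0.988, -0.001, 0.053]
contact_force: [-0.2, 0.0, -0.5]
shift [-0.1105  0.4655  0.0963] turn [-0.0072  0.0987  0.1413]
```

View pics/c2.png

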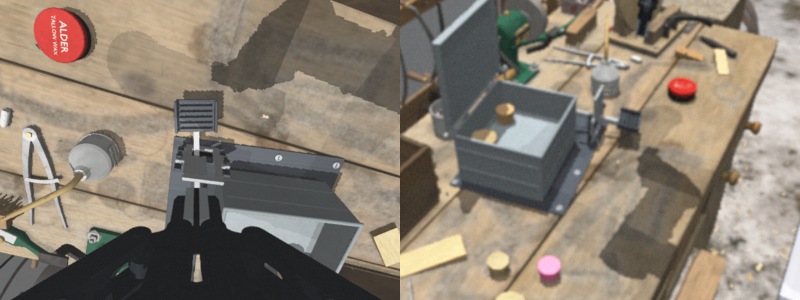

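The wrist view shows the tread lying offset and down at about (195,115), with my hand off it. The scene crop shows the lid standing up at (470,70) and the bin floor clear in the front half, with the stored bungs at (485,137) and (507,110). So the pedal is hitched.

```bash
python3 -m handwheel '[[-0.013,0.055,0.005,0,0.05,0.07,1],[-0.026,0.11,0.01,-0.007,0.0987,0.1413,1],[-0.039,0.165,0.02,-0.007,0.0987,0.1413,1],[-0.052,0.22,0.03,-0.007,0.0987,0.1413,1],[-0.065,0.275,0.04,-0.007,0.0987,0.1413,1],[-0.078,0.33,0.06,-0.007,0.0987,0.1413,1],[-0.091,0.385,0.08,-0.007,0.0987,0.1413,1],[-0.104,0.44,0.09,-0.007,0.0987,0.1413,1],[-0.1105,0.4655,0.0963,-0.007,0.0987,0.1413,1],[-0.1105,0.4655,0.0963,-0.007,0.0987,0.1413,1]]' | grep -E 'pos|cont|rot|wid';python3 - <<'E'
from h import *
im,d,K,W=look('wrist','w4.png');P=cloud(d,K,W);Z=P[...,2]
m=(Z>20)&(Z<45)&(np.hypot(P[...,0]-488,P[...,1]-297)<45)
c,_=cv2.findContours(m.astype(np.uint8),0,2)
for k in c:
    if cv2.contourArea(k)>100:
        (u,v),r=cv2.minEnclosingCircle(k);print(u,v,r,cv2.contourArea(k),ray(u,v,36,K,W).round(1))
t=m&(Z>30);print(t.sum(),np.nanmin(P[t],0).round(1),np.nanmax(P[t],0).round(1),np.nanmedian(Z[t]))
goal([488.3,297.3,4],0.15)
E
```

```text
position: [488.1, 297.6, 148.2]
ee_rot: [-0.076, 0.997, -0.002, -0.001]
contact_force: [0.4, -0.2, 0.5]
gripper_width: 85.5
315.4764404296875 238.6397705078125 35.92580032348633 3872.0 [490.8 301.1  36. ]
3878 [467.6 276.6  30.2] [516.7 325.9  38.3] 35.9649703253598
shift [-0.0003  0.0013  0.1449] turn [-0.0032 -0.0017  0.0009]
```

View pics/w4.png

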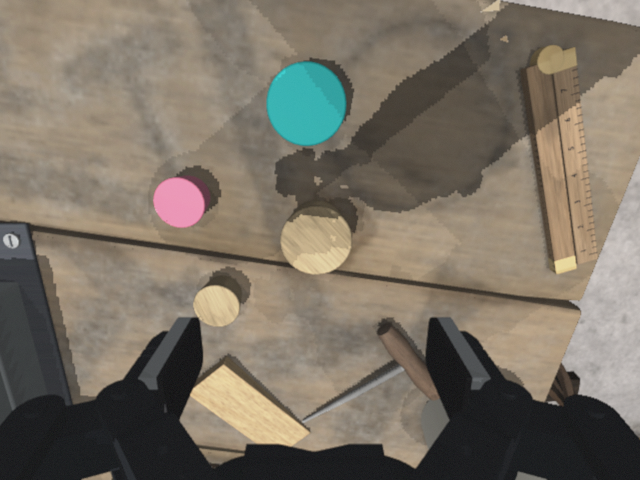

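The wrist view shows the loose plain bung at (316,239), between the fingers laterally. Nothing lies in the fingers' descent path; the small bung at (216,305) is clear.

```bash
python3 -m handwheel '[[-0.0035,0.003,0.05,0,0,0,1],[-0.0035,0.003,0.10,0,0,0,1],[-0.0035,0.003,0.13,0,0,0,1],[-0.0035,0.003,0.143,0,0,0,1],[-0.0035,0.003,0.143,0,0,0,1],[-0.0035,0.003,0.143,0,0,0,-1],[-0.0035,0.003,0.143,0,0,0,-1],[-0.0035,0.003,0.143,0,0,0,-1],[-0.0035,0.003,0.143,0,0,0,-1],[-0.0035,0.003,0.143,0,0,0,-1]]' | grep -E 'pos|cont|rot|wid|gras'
python3 -m handwheel '[[0,0,-0.02,0,0,0,-1],[0,0,-0.06,0,0,0,-1],[0,0,-0.12,0,0,0,-1],[0,0,-0.18,0,0,0,-1],[0,0,-0.2,0,0,0,-1],[0,0,-0.2,0,0,0,-1]]' | grep -E 'pos|cont|rot|wid|gras'
python3 - <<'E'
from h import *
X=np.array([np.cos(.15),np.sin(.15),0])
s=ld('s2.png')
goal(np.array([673.5,-12,202])-48*X,0.15)
E
```

```text
position: [492.9, 301.0, 9.3]
ee_rot: [-0.075, 0.997, 0.0, 0.002]
contact_force: [-1.1, -0.9, 4.9]
gripper_width: 46.3
grasp_force: 60.7
position: [492.5, 301.3, 210.0]
ee_rot: [-0.075, 0.997, 0.001, 0.003]
contact_force: [0.2, 0.1, -0.9]
gripper_width: 46.3
grasp_force: 61.4
shift [-0.0839 -0.3369  0.0076] turn [0.0025 0.0056 0.0005]
```

```bash
python3 -m handwheel '[[-0.014,-0.056,0,0,0,0,-1],[-0.028,-0.112,0,0,0,0,-1],[-0.042,-0.168,0,0,0,0,-1],[-0.056,-0.224,0,0,0,0,-1],[-0.07,-0.28,0,0,0,0,-1],[-0.084,-0.325,0.004,0,0,0,-1],[-0.084,-0.337,0.008,0,0,0,-1],[-0.084,-0.337,0.008,0,0,0,-1],[-0.084,-0.337,0.008,0,0,0,-1]]' | grep -E 'pos|cont|rot|wid'
python3 - <<'E'
from h import *
im,d,K,W=look('wrist','w5.png');P=cloud(d,K,W);s=read_state();p=s['position']
Rz=R.from_euler('z',-.15).as_matrix();Q=(P-[673.5,-12,0])@Rz.T
for n,P_ in (('w',Q),):
    m=(np.abs(P_[...,2]-115)<5)&(np.abs(P_[...,0])<115)&(np.abs(P_[...,1])<115)
    print(n,m.sum(),np.nanpercentile(P_[m],[1,5,50,95,99],axis=0).round(1))
    f=m&(P_[...,0]<-60);print('front',np.nanpercentile(P_[f],[2,50,98],axis=0).round(1))
m=(np.abs(Q[...,2]-50)<6)&(np.abs(Q[...,0])<110)&(np.abs(Q[...,1])<110);print('floor',m.sum(),np.nanpercentile(Q[m],[2,50,98],axis=0).round(1))
im,d,K,W=look('top','t2.png');P=cloud(d,K,W);Q=(P-[673.5,-12,0])@Rz.T
m=(np.abs(Q[...,2]-115)<6)&(np.abs(Q[...,0])<115)&(np.abs(Q[...,1])<115);print('top',m.sum(),np.nanpercentile(Q[m],[2,50,98],axis=0).round(1))
print('tcp in bin',(np.array(p)-[673.5,-12,0])@Rz.T)
a=cv2.imread('pics/w5.png');b=im[130:310,240:480];cv2.imwrite('pics/c3.png',np.hstack([cv2.resize(a,(400,300)),cv2.resize(b,(400,300))]))
E
```

```text
position: [625.0, -19.0, 199.4]
ee_rot: [-0.076, 0.997, -0.0, 0.0]
contact_force: [0.2, 0.4, 0.1]
gripper_width: 46.4
w 9651 [[-88.6 -92.1 110.2]
 [-87.9 -90.5 111.3]
 [-48.    3.6 115.3]
 [ 83.4  98.3 117.1]
 [ 87.2  99.9 119.4]]
front [[-88.7 -91.2 111.9]
 [-85.1   4.5 115.4]
 [-62.3  98.6 117.1]]
floor 24215 [[-86.1 -86.2  48.5]
 [-31.1   6.   50.1]
 [ 33.5  94.3  53.2]]
top 723 [[-91.6 -95.  110.2]
 [ 28.7 -27.8 115.8]
 [ 85.3  97.6 120.6]]
tcp in bin [-48.84852928   0.56672472 199.81071509]
```

View pics/c3.png

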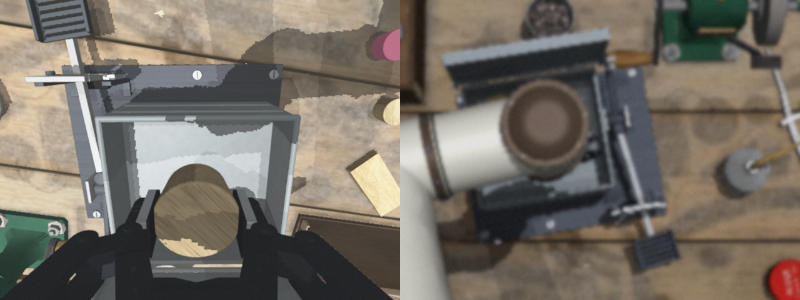

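The wrist view shows the bung held over the clear front half of the bin floor. The top view shows the wrist near the upright lid, so I'll check that clearance before going down.

```bash
python3 - <<'E'
from h import *
Rz=R.from_euler('z',-.15).as_matrix()
for f in ('t2.png','s2.png'):
    im,d,K,W=ld(f);P=cloud(d,K,W);Q=(P-[673.5,-10,0])@Rz.T
    for z in range(130,520,20):
        m=(np.abs(Q[...,2]-z)<10)&(np.abs(Q[...,1])<100)&(Q[...,0]>-100)&(Q[...,0]<160)
        a=m&(Q[...,0]<45);b=m&(Q[...,0]>45)
        print(f,z,a.sum(),np.nanmax(Q[a][:,0]).round() if a.any() else '',b.sum(),np.nanpercentile(Q[b][:,0],[2,50]).round() if b.any() else '')
E
```

```text
t2.png 130 11 20.0 238 [76. 85.]
t2.png 150 0  164 [79. 85.]
t2.png 170 0  174 [79. 85.]
t2.png 190 0  171 [81. 85.]
t2.png 210 0  185 [78. 85.]
t2.png 230 0  197 [80. 85.]
t2.png 250 3 -63.0 115 [78. 85.]
t2.png 270 13 -58.0 7 [75. 78.]
t2.png 290 22 -41.0 24 [74. 84.]
t2.png 310 81 -38.0 690 [73. 80.]
t2.png 330 5 -84.0 0 
t2.png 350 15 -80.0 0 
t2.png 370 0  0 
t2.png 390 8 -87.0 0 
t2.png 410 0  0 
t2.png 430 0  0 
t2.png 450 63 -62.0 0 
t2.png 470 48 -72.0 0 
t2.png 490 42 -79.0 0 
t2.png 510 401 -16.0 0 
s2.png 130 0  350 [79. 86.]
s2.png 150 0  301 [81. 86.]
s2.png 170 0  321 [78. 86.]
s2.png 190 0  326 [79. 86.]
s2.png 210 0  343 [81. 86.]
s2.png 230 0  355 [77. 85.]
s2.png 250 0  380 [78. 85.]
s2.png 270 0  377 [78. 85.]
s2.png 290 0  212 [75. 85.]
s2.png 310 0  338 [73. 79.]
s2.png 330 0  0 
s2.png 350 0  0 
s2.png 370 0  0 
s2.png 390 0  0 
s2.png 410 0  0 
s2.png 430 0  0 
s2.png 450 0  0 
s2.png 470 0  0 
s2.png 490 0  0 
s2.png 510 0  0
```

The lid stands vertical at x of about 75 to 85, well clear of the tool. I'll lower the bung, release it and retreat.

```bash
python3 -m handwheel '[[0,0.003,0.04,0,0,0,-1],[0,0.003,0.08,0,0,0,-1],[0,0.003,0.11,0,0,0,-1],[0,0.003,0.128,0,0,0,-1],[0,0.003,0.134,0,0,0,-1],[0,0.003,0.134,0,0,0,-1]]' | grep -E 'pos|cont|wid'; python3 -m handwheel '[[0,0,0.002,0,0,0,-1],[0,0,0.004,0,0,0,-1],[0,0,0.004,0,0,0,-1]]' | grep -E 'pos|cont|wid'
```

```text
position: [625.5, -16.6, 66.3]
contact_force: [-0.6, -0.4, 1.2]
gripper_width: 46.3
position: [625.3, -17.3, 62.1]
contact_force: [0.1, -0.2, 0.1]
gripper_width: 46.3
```

```bash
python3 -m handwheel '[[0,0,0.0015,0,0,0,-1],[0,0,0.002,0,0,0,-1],[0,0,0.002,0,0,0,0.6],[0,0,0.002,0,0,0,0.6],[0,0,0.002,0,0,0,0.6],[0,0,-0.02,0,0,0,0.6],[0,0,-0.06,0,0,0,0.6],[0,0,-0.12,0,0,0,0.6],[0,0,-0.17,0,0,0,0.6],[0,0,-0.17,0,0,0,0.6]]' | grep -E 'pos|cont|wid|clock'; python3 - <<'E'
from h import *
im,d,K,W=look('wrist','w6.png');cv2.imwrite('pics/w6s.png',cv2.resize(im,(400,300)))
P=cloud(d,K,W);Q=(P-[673.5,-10,0])@R.from_euler('z',-.15).as_matrix().T
m=(np.abs(Q[...,2]-86)<5)&(Q[...,0]<15)&(np.abs(Q[...,1])<60)&(Q[...,0]>-78);print(m.sum(),np.nanpercentile(Q[m],[2,50,98],axis=0).round(1))
goal([509,-184,120],.15+.153,-0.1)
E
```

```text
clock: 19.2
position: [627.5, -16.9, 237.7]
contact_force: [-0.4, 0.2, -0.5]
gripper_width: 68.0
3101 [[-71.9 -20.1  84.4]
 [-50.4   2.3  86. ]
 [-27.6  24.   87.4]]
shift [ 0.1412 -0.1477  0.1136] turn [-0.0087 -0.0936 -0.1526]
```

View pics/w6s.png

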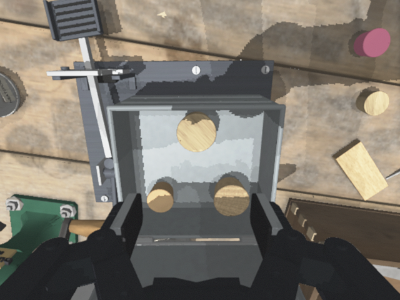

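The bung stands on the bin floor at about (196,132), upright and clear of the two stored ones. The tread is still hitched at (75,15).

```bash
python3 - <<'E'
from h import *
im,d,K,W=ld('w6.png');P=cloud(d,K,W);Z=P[...,2]
m=(Z>25)&(Z<70)&(np.abs(P[...,0]-509)<45)&(np.abs(P[...,1]+184)<45)
c,_=cv2.findContours(m.astype(np.uint8),0,2);c=max(c,key=cv2.contourArea);r=cv2.minAreaRect(c);print(r,np.nanpercentile(P[m],[2,50,98],axis=0).round(1))
for q in cv2.boxPoints(r): print(q.round(),ray(*q,44,K,W).round(1))
E
```

```text
((116.5, 43.5), (87.0, 97.0), 90.0) [[ 494.8 -212.3   36.7]
 [ 517.4 -182.5   41.9]
 [ 548.9 -149.9   52.8]]
[68.  0.] [ 501.2 -219.    44. ]
[165.   0.] [ 490.5 -147.5   44. ]
[165.  87.] [ 551.3 -146.    44. ]
[68. 87.] [ 562.8 -222.4   44. ]
```

```bash
python3 -m handwheel '[[0.035,-0.036,0,0,-0.05,-0.08,-1],[0.07,-0.073,0,-0.0087,-0.0936,-0.1526,-1],[0.105,-0.11,0.02,-0.0087,-0.0936,-0.1526,-1],[0.14,-0.146,0.05,-0.0087,-0.0936,-0.1526,-1],[0.14,-0.146,0.1,-0.0087,-0.0936,-0.1526,-1],[0.14,-0.146,0.15,-0.0087,-0.0936,-0.1526,-1],[0.14,-0.146,0.18,-0.0087,-0.0936,-0.1526,-1],[0.14,-0.146,0.18,-0.0087,-0.0936,-0.1526,-1]]' | grep -E 'pos|cont|wid|clock'; python3 -c "
from h import *
look('wrist','w7.png')
goal([510,-182,45],.303,-.1)"
```

```text
clock: 20.25
position: [505.7, -182.3, 48.4]
contact_force: [0.8, 0.8, 0.7]
gripper_width: 0.0
shift [-0.002  -0.0002  0.0057] turn [ 0.0015 -0.0089  0.0001]
```

View pics/w7.png

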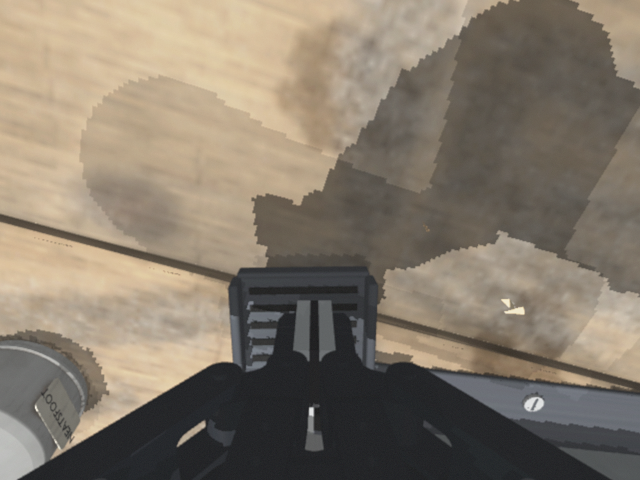

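The fingers sit between the lips (columns 233 and 372, fingers at 313). Now I press to the bottom.

```bash
python3 -m handwheel '[[-0.001,0,0.004,0,0,0,-1],[-0.0015,0,0.007,0,0,0,-1],[-0.0015,0,0.0095,0,0,0,-1],[-0.0015,0,0.012,0,0,0,-1],[-0.0015,0,0.012,0,0,0,-1]]' | grep -E 'pos|cont'; python3 -m handwheel '[[0,0,0.001,0,0,0,-1],[0,0,0.002,0,0,0,-1],[0,0,0.002,0,0,0,-1]]' | grep -E 'pos|cont'
```

```text
position: [511.5, -181.9, 40.6]
contact_force: [-1.5, 0.7, 6.6]
position: [511.7, -181.8, 38.8]
contact_force: [-2.4, 0.7, 7.1]
```

```bash
python3 -m handwheel '[[0,0,0.001,0,0,0,-1],[0,0,0.001,0,0,0,-1]]' | grep -E 'pos|cont'
```

```text
position: [511.8, -181.8, 37.8]
contact_force: [-1.7, 0.4, 5.8]
```

```bash
python3 -m handwheel '[[0,0,0.0015,0,0,0,-1],[0,0,0.003,0,0,0,-1],[0,0,0.003,0,0,0,-1]]' | grep -E 'pos|cont'; python3 -m handwheel '[[0,0,0.001,0,0,0,-1],[0,0,0.001,0,0,0,-1]]' | grep -E 'pos|cont'
```

```text
position: [512.1, -181.7, 34.6]
contact_force: [-1.0, 1.1, 5.8]
position: [512.2, -181.6, 33.5]
contact_force: [-0.8, 0.9, 4.7]
```

```bash
python3 -m handwheel '[[0,0,0.001,0,0,0,-1],[0,0,0.001,0,0,0,-1]]' | grep -E 'pos|cont'
```

```text
position: [512.4, -181.6, 32.6]
contact_force: [-2.9, 0.8, 7.4]
```

```bash
python3 -m handwheel '[[0,0,0.001,0,0,0,-1],[0,0,0.001,0,0,0,-1]]' | grep -E 'pos|cont'
```

```text
position: [512.5, -181.6, 32.0]
contact_force: [-1.4, 1.1, 9.4]
```

```bash
python3 -m handwheel '[[0,0,0.0006,0,0,0,-1],[0,0,0.0006,0,0,0,-1]]' | grep -E 'pos|cont'
```

```text
position: [512.5, -181.7, 31.6]
contact_force: [-3.0, 1.5, 9.8]
```

```bash
python3 -m handwheel '[[0,0,0.0007,0,0,0,-1],[0,0,0.0007,0,0,0,-1]]' | grep -E 'pos|cont'; python3 -m handwheel '[[-0.0001,0.005,0,0,0,0.025,-1],[-0.0003,0.010,0,0,0,0.05,-1],[-0.0003,0.01,0,0,0,0.05,-1]]' | grep -E 'pos|cont'
```

```text
position: [512.6, -181.7, 31.2]
contact_force: [-3.1, 1.5, 13.0]
position: [510.0, -172.1, 31.2]
contact_force: [-2.6, 1.5, 11.1]
```

```bash
python3 -m handwheel '[[-0.0001,0.005,0,0,0,0.025,-1],[-0.0003,0.010,0,0,0,0.05,-1],[-0.0005,0.014,0,0,0,0.07,-1],[-0.0005,0.014,0,0,0,0.07,-1]]' | grep -E 'pos|cont'; python3 -m handwheel '[[0,0.002,0,0,0,0.01,-1],[0,0.002,0,0,0,0.01,-1]]' | grep -E 'pos|cont'
```

```text
position: [507.2, -158.6, 31.3]
contact_force: [-1.8, -0.6, 10.5]
position: [507.0, -156.9, 31.4]
contact_force: [-2.3, -2.1, 9.6]
```

```bash
python3 -m handwheel '[[0,0.002,0,0,0,0.01,-1],[0,0.002,0,0,0,0.01,-1]]' | grep -E 'pos|cont'
```

```text
position: [506.7, -155.0, 31.4]
contact_force: [-1.9, -1.4, 9.9]
```

```bash
python3 - <<'E'
from h import *
look('wrist','w8.png')
Rz=R.from_euler('z',-.15).as_matrix()
print('rest front mid',Rz@(np.array([490.3,-155.3,0])-[673.5,-12,0]))
for f,lo in (('w1.png',95),('w2.png',20),('w7.png',25),('w8.png',20)):
    im,d,K,W=ld(f);P=cloud(d,K,W);Q=(P-[673.5,-12,0])@Rz.T
    m=(Q[...,2]>lo)&(Q[...,2]<lo+45)&(Q[...,0]<-186)&(Q[...,0]>-215)&(np.abs(Q[...,1]+130)<60)
    pc=np.nanpercentile(Q[m],[1,50,99],axis=0).round(1);print(f,m.sum(),pc.tolist(),'mid y',(pc[0,1]+pc[2,1])/2)
    ys=[]
    for v in range(180,330):
        u=np.where(m[v])[0]
        if len(u)>40: ys.append((Q[v,u[0],1],Q[v,u[-1],1],Q[v,u].mean(0)[0]))
    print(np.median(ys,0).round(1))
E
```

```text
rest front mid [-202.55734586 -114.3138296     0.        ]
w1.png 2447 [[-204.3, -144.4, 108.5], [-196.2, -115.4, 113.5], [-186.3, -86.1, 124.1]] mid y -115.25
[-144.6  -85.7 -196.6]
w2.png 11083 [[-207.8, -155.1, 21.4], [-197.5, -125.0, 30.0], [-186.5, -96.9, 63.7]] mid y -126.0
[-155.7  -96.5 -195.7]
w7.png 8399 [[-209.2, -175.8, 31.8], [-199.7, -144.8, 40.0], [-186.5, -117.0, 69.2]] mid y -146.4
[-175.8 -117.8 -197.3]
w8.png 11070 [[-207.3, -147.1, 21.4], [-197.9, -116.7, 30.1], [-186.5, -88.9, 63.5]] mid y -118.0
[-147.7  -88.5 -196.1]
```

The tread is still about 3 mm off its centre position, so I'll finish the swing.

```bash
python3 -m handwheel '[[0,0.0015,0,0,0,0.006,-1],[0,0.003,0,0,0,0.01,-1],[0,0.003,0,0,0,0.01,-1]]' | grep -E 'pos|cont'; python3 - <<'E'
from h import *
look('wrist','w9.png')
Rz=R.from_euler('z',-.15).as_matrix()
im,d,K,W=ld('w9.png');P=cloud(d,K,W);Q=(P-[673.5,-12,0])@Rz.T
m=(Q[...,2]>20)&(Q[...,2]<65)&(Q[...,0]<-186)&(Q[...,0]>-215)&(np.abs(Q[...,1]+130)<60)
pc=np.nanpercentile(Q[m],[1,50,99],axis=0);print(pc.round(1).tolist(),(pc[0,1]+pc[2,1])/2)
E
```

```text
position: [506.2, -152.0, 31.4]
contact_force: [-1.2, -3.1, 9.3]
[[-207.2, -144.0, 21.1], [-197.9, -113.9, 30.1], [-186.5, -85.8, 63.6]] -114.88889474919208
```

```bash
python3 -m handwheel '[[0,-0.0005,-0.002,0,0,0,-1],[0,-0.0005,-0.004,0,0,0,-1],[-0.0002,-0.0005,-0.006,0,0,0,-1],[-0.0003,-0.0005,-0.008,0,0,0,-1],[-0.0003,-0.0005,-0.008,0,0,0,-1]]' | grep -E 'pos|cont';  python3 -m handwheel '[[0,0,-0.002,0,0,0,-1],[-0.0002,0,-0.004,0,0,0,-1],[-0.0004,0,-0.006,0,0,0,-1],[-0.0006,0,-0.008,0,0,0,-1],[-0.0006,0,-0.008,0,0,0,-1]]' | grep -E 'pos|cont'
```

```text
position: [505.3, -152.1, 38.6]
contact_force: [-0.1, 0.3, 4.8]
position: [504.6, -152.3, 46.6]
contact_force: [-1.1, -0.3, 6.5]
```

```bash
python3 -m handwheel '[[-0.0002,0,-0.003,0,0,0,-1],[-0.0005,0,-0.006,0,0,0,-1],[-0.0008,0,-0.009,0,0,0,-1],[-0.0012,0,-0.012,0,0,0,-1],[-0.0016,0,-0.015,0,0,0,-1],[-0.0021,0,-0.018,0,0,0,-1],[-0.0026,0,-0.021,0,0,0,-1],[-0.0031,0,-0.024,0,0,0,-1],[-0.0031,0,-0.024,0,0,0,-1]]' | grep -E 'pos|cont'
```

```text
position: [504.6, -152.6, 70.7]
contact_force: [-2.8, -1.1, 8.9]
```

```bash
python3 -m handwheel '[[-0.0007,0,-0.0025,0,0,0,-1],[-0.0013,0,-0.005,0,0,0,-1],[-0.002,0,-0.0075,0,0,0,-1],[-0.0026,0,-0.01,0,0,0,-1],[-0.0033,0,-0.0125,0,0,0,-1],[-0.004,0,-0.015,0,0,0,-1],[-0.0047,0,-0.0175,0,0,0,-1],[-0.0054,0,-0.02,0,0,0,-1],[-0.0054,0,-0.02,0,0,0,-1]]' | grep -E 'pos|cont'
```

```text
position: [506.8, -152.4, 90.9]
contact_force: [-5.1, -1.1, 10.2]
```

```bash
python3 -m handwheel '[[-0.0006,0,-0.002,0,0,0,-1],[-0.0012,0,-0.004,0,0,0,-1],[-0.0018,0,-0.006,0,0,0,-1],[-0.0024,0,-0.008,0,0,0,-1],[-0.003,0,-0.010,0,0,0,-1],[-0.0036,0,-0.012,0,0,0,-1],[-0.0036,0,-0.012,0,0,0,-1]]' | grep -E 'pos|cont'
```

```text
position: [509.6, -152.4, 103.5]
contact_force: [-5.8, -0.0, 11.3]
```

```bash
python3 -m handwheel '[[-0.0004,0,-0.0015,0,0,0,-1],[-0.0008,0,-0.003,0,0,0,-1],[-0.0012,0,-0.0045,0,0,0,-1],[-0.0016,0,-0.006,0,0,0,-1],[-0.002,0,-0.0075,0,0,0,-1],[-0.002,0,-0.009,0,0,0,-1],[-0.002,0,-0.0105,0,0,0,-1],[-0.002,0,-0.012,0,0,0,-1],[-0.002,0,-0.012,0,0,0,-1]]' | grep -E 'pos|cont'
```

```text
position: [512.4, -151.8, 114.8]
contact_force: [-0.4, 0.0, -1.0]
```

Contact is released. I'll back off upward and check the final state.

```bash
python3 -m handwheel '[[0,0,-0.01,0,0,0,-1],[0,0,-0.04,0,0,0,-1],[0.02,0,-0.09,0,0,0,-1],[0.04,0,-0.14,0,0,0,-1],[0.06,0,-0.16,0,0,0,-1],[0.06,0,-0.16,0,0,0,-1]]' | grep -E 'pos|cont|clock'; python3 - <<'E'
from h import *
for f in ('scene','top'):
    im,d,K,W=look(f,f+'9.png');P=cloud(d,K,W);Q=(P-[673.5,-12,0])@R.from_euler('z',-.15).as_matrix().T
    i0,d0,_,_=ld(f+'1.png');P0=cloud(d0,K,W);Q0=(P0-[673.5,-12,0])@R.from_euler('z',-.15).as_matrix().T
    for n,q in (('now',Q),('start',Q0)):
        l=(np.abs(q[...,0])<90)&(np.abs(q[...,1])<95)&(q[...,2]>100)&(q[...,2]<330)
        t=(np.abs(q[...,0]+180)<15)&(np.abs(q[...,1]+116)<18)&(q[...,2]<125)&(q[...,2]>8)
        print(f,n,l.sum(),np.nanpercentile(q[l][:,2],[5,50,95]).round(1),'tread',t.sum(),np.nanmedian(q[t][:,2]) if t.any() else '')
    if f=='top':
        df=np.abs(im.astype(int)-i0).sum(2)>90
        for n,(u,v) in dict(wax=(474,299),oil=(447,234),gim=(165,245),pink=(237,293),turq=(205,324),small=(225,262)).items(): print(n,df[v-18:v+18,u-18:u+18].mean().round(3))
E
```

```text
clock: 31.28
position: [438.7, -165.8, 271.4]
contact_force: [0.9, -0.6, 0.1]
scene now 3793 [119.6 122.1 124.4] tread 81 109.92818259618903
scene start 3801 [119.6 122.2 124.3] tread 82 110.12740796390747
top now 6222 [117.5 122.  126.5] tread 198 109.81997343586491
top start 6226 [117.5 122.  126.4] tread 195 109.91967684142972
wax 0.0
oil 0.0
gim 0.0
pink 0.0
turq 0.0
small 0.0
```

The lid is shut, the pedal is back at rest, and the bystanders haven't moved.

```bash
python3 -c "
from bench import job_done
print(job_done())"
```

```text
the job is handed in; nothing more can be done
None
```

The bung is in the bin; I unhitched the pedal and eased it up, so the lid is shut and the pedal is back at rest. The wax tin, oil can and gimlet haven't moved, and I handed the job in at about 31 s.

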